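# Roll a strip magazine onto its side and feed it under the code reader

### The arm

A 7-joint arm with a two-finger parallel gripper is mounted at the origin on the work surface; the furniture and walls round the work are solid. World frame = base frame: x ahead of the robot, y to its left, z up, the work surface at z = 0. Lengths are in m, angles in degrees, forces in N, time in s.
With the tool pointing down it reaches from about 0.425 to 0.875 m from the base axis. Payload 4.7 kg.
Tool frame: the origin (TCP) lies at the very end of the fingers, on their centre line; the grasp point (between the pads) lies env.tcp_to_grasp behind it (env.tcp_to_grasp is the distance from the TCP to the grasp point, in m); z points along the fingers, x is the direction in which the jaws open and shut, and the axes are right-handed (so a half turn about z gives the same grasp; the last joint's range is limited). The gripper opens to 87 mm and grips with 3 to 60 N. Pads are 19 mm wide; open, the fingers measure 117 mm over their backs; the gripper's body (75 mm by 190 mm) begins 51 mm behind the grasp point.
Start: joints at [71.454, 18.392, -4.016, 83.108, 1.295, 78.541, -3.26], TCP at [0.215, -0.613, 0.223] pointing down, gripper open.
Joint ranges: [-163.93, 163.93], [-17.29, 119.83], [-79.2, 71.16], [3.27, 140.29], [-89.18, 269.18], [5.43, 117.66], [-154.24, 154.24]. Speed limits (degrees/s): [147.25, 147.25, 180, 180, 180, 180, 180].

### API

Orientations are given as [roll, pitch, yaw] about the fixed x, y, z axes, in that order (R = Rz(yaw) Ry(pitch) Rx(roll)).
In Python, from cell import env gives the robot as it stands. The module is installed in compiled form; this text tells all that it offers.
- The arm moves only by the tool send_rows, never from a script. Its argument "steps" is a list of rows, each a list of 3 entries, a list of its own where there are three numbers: the shift along the tool's x, y, z in m, then the turn, a rotation vector about the tool's x, y, z in rad, then the finger opening in m, from 0 to 0.087. A call has exactly 5 rows; each row is the pose to reach, as a shift and turn from the pose commanded when the call began, along the tool's axes at that moment; what a row does not reach only later rows make up. A row lasts 1/12 s, in which the tool goes at most 41.7 mm and 7.16 degrees, less where a joint would pass 70% of its speed; a pose out of reach is approached as far as the arm can. A call with a gripper value outside its range is refused whole. The fingers move at their own pace and stop on an object; "grip_force" is the grip in N (left out, the last holds). Time passes only in rows, so rows that repeat a pose let the fingers close, or fill a call up. It gives the time, the measured TCP pose, the force and the opening at its end, in the units of the state.
- env.get_obs(): the state, without advancing time (a new reading comes with each control period).
- env.read_camera(name): name is "scene" or "side" or "wrist"; returns a dict with "pixels" (384x512x3 uint8, red, green, blue), "fx", "fy", "cx", "cy" (pixels), "k1" (the pictures are not rectified: a ray, as slopes to the right and down, at radius r is drawn at 1 + k1 r^2 times it, then the intrinsics apply), "position" and "rotation" of the camera in the world. Camera axes: x right, y up, looking along -z (the intrinsics and any distortion apply to the point x, -y, -z); pixel columns grow to the right and rows downward; lengths in m; the calibration is good to about 2 mm. A picture is of the moment at which its call begins. There is no depth.
- env.sign_off(): hands the job in, once; it reports no verdict.
The state is a dict: "time_s": time; "qpos": joint angles; "joint_velocities": joint speeds; "effort": joint torques, N m; "tool_pos": TCP position; "tool_rot": TCP orientation; "force": force on the tool from outside, world axes, zero at the start; "wrist_torque": the same for the moment, N m; "grip_width": finger opening in m.
Only numpy, scipy, OpenCV 4.12 (cv2) and the standard library are available. Lean on these libraries where they do the work, as an engineer would, in place of code of your own. Each camera call takes 0.05 s, during which the arm holds its last target.

### The job

Bring the strip magazine to the code reader: tip it onto its side over the edge of the ledge by pushing, so that its white code plate faces up, and push it along the ledge under the reader bridge until it is fully home against the end stop. Then swing the keeper bar with the red knob fully closed behind it. Both ends of the magazine are open, so never pick it up, and leave the steel block, the blue box and the black chip tray near the station where they are.

Things in the scene. Friction and masses are not known exactly. Their poses are not given: they have to be found in the camera images.
- station: Fixed reading station, 275 x 160 mm, aluminium and dark steel. Origin: table height, middle of the ledge's edge; x = feed direction, z up, y across. Standing bay x -95 to 0 mm, floor 8 mm above the table, rear end open; then an 8 mm step up to the ledge (top 16 mm above the table), which runs on to the end stop. The step's edge at x = 0 is the fence to tip the magazine over.
- entry (a point): Middle of the ledge where the lead-in ends, at x = 92, y = 0 of the station, on the ledge's top. Side guides run along bay and ledge, tops 28 mm above the table: inner faces at y = +-58 from x = -82 to 58, then narrowing to y = +-52 at x = 92 and straight on to the stop (2 mm of play each side). Pushed at one point off its middle the magazine turns askew and can jam in the lead-in; pushed square, at two points or broadly, it runs through.
- bridge (a point): Middle of the bridge's underside, 70 mm above the table (54 above the ledge), at x = 127, y = 0 of the station. The bridge spans the ledge from x = 109 to 145, its beam's top is 82 mm above the table; the reader head on it (x 115 to 145, y +-30) reaches 102 mm. Its uprights stand at y = +-65 to +-75.
- stop (a point): Middle of the end stop's face (the faces of its two rubber pads), at x = 150, y = 0 of the station, 30 mm above the table. Fully home, the lying magazine touches it: its centre is at x = 119, 41 mm above the table, its rear face at x = 88.
- mag_center (a point): Centre of the strip magazine, an open-ended metal box 100 x 50 x 62 mm (own x, y, z), 0.2 to 0.4 kg; its four long sides are solid. Axes: x through the open ends, z up at the start, y towards the side with the white 30 mm code plate. It starts upright in the bay, length across the feed, code plate to the rear, 8 to 22 mm short of the step, up to 0.08 rad askew. On its side it is 50 mm high.
- mag_foot (a point): Middle of the magazine's long bottom edge that faces the step (below the side opposite the code plate). It rests on the bay's floor at first, 8 mm above the table, and lies level with the ledge's top, 16 mm above the table, once the magazine has been tipped. Pushed low, the magazine slides; pushed near its top with this foot against the step, it tips.
- keeper_knob (a point): Centre of the upright red knob (9 mm thick, 38 to 62 mm above the table) on the keeper, 48 mm from the keeper's upright hinge axis at x = 80, y = -65 of the station. The keeper is a dark steel bar 8 mm wide, 58 mm long from the axis, 31 to 40 mm above the table.
- keeper (a joint): Keeper's angle in rad: 0 closed, the bar pointing along the station's +y across the lane, 4 mm behind the rear face of a magazine that is home. It grows counter-clockwise seen from above as it opens: at 1.57 the bar points along -x, beyond that outward from the lane, to 2.5. Starts at 1.75 to 2.3; light friction holds it (0.5 N at the knob).
- block: Steel setting block with an upright pin, 28 x 40 x 32 mm, standing on the table beyond the station's end-stop end. Origin under its centre.
- clips: Blue box with a clear lid, 44 x 70 x 30 mm, standing on the table behind the open end of the bay. Origin under its centre.
- chip_tray: Black chip tray 50 x 50 x 14 mm lying on the table beyond the station's end-stop end. Origin under its centre.
Things that resemble listed ones, but are neither listed nor needed, are in the scene too. Leave any pink look-alike of the part that bears mag_center alone.

How it is judged (in metres and radians):
On the way:
1. the magazine lies on its side on the ledge, code plate up (angle between mag_center's own y axis and vertical below 0.1 rad and height (world z) of mag_center below 0.046 m and x of mag_center in the frame of station above 0 m), for 0.2 s.
At the end, for the whole second after the job is handed in: The magazine lies flat on its side on the ledge with its code plate up (within 0.06 rad), square under the bridge (within 0.08 rad) and home against the end stop (within 5 mm), and the keeper is closed behind it (within 0.12 rad) (angle between mag_center's own y axis and vertical below 0.06 rad and height (world z) of mag_center between 0.037 and 0.045 m and x of mag_center in the frame of station between 0.114 and 0.123 m and y of mag_center in the frame of station between -0.006 and 0.006 m and angle between the x axis of mag_center and the y axis of station, either way round below 0.08 rad and value of joint keeper below 0.12 rad); the robot touches nothing.
It fails at once if the magazine is picked up: its foot edge rises more than 24 mm above the ledge (height (world z) of mag_foot above 0.04 m).
It fails at once if the steel block, the blue box or the chip tray is moved by more than 20 mm (distance of any of block, clips, chip_tray from where it was at the start of the episode above 0.02 m).
It also fails if it takes over 54 s, if anything falls off the work surface, if the arm or the gripper's body presses on something with over 40 N, if the wrist force passes 120 N, or if a joint passes its speed limit or range.

## Working session

There is one attempt and no reset: what is moved stays moved. The work goes in short steps, Python scripts to look and compute and a tool call to move; the robot and the scene stay as the last step left them, time stands still between calls to the robot, and variables do not carry over. Pictures are saved under pics/ and viewed, and the job is handed in when it is done.

Besides the shell and the picture viewer there is one more tool, called as a command line: name --argument value ..., lists and objects as JSON in quotes. send_rows: Moves the arm, as the interface text tells. Its arguments: {"type":"object","properties":{"steps":{"type":"array"},"grip_force":{"type":"number"}},"required":["steps"]}

```bash
mkdir -p pics; ls; python3 - <<'E'
from cell import env
import cv2
print(env.get_obs(), env.tcp_to_grasp)
for n in ["scene","side","wrist"]:
    c=env.read_camera(n)
    cv2.imwrite(f"pics/{n}0.png",c["pixels"][:,:,::-1])
    print(n,{k:v for k,v in c.items() if k!="pixels"})
E
```

```text
pics
{'time_s': 0.0, 'qpos': array([71.45321238, 18.43944442, -4.01720988, 83.17486978,  1.29557299,
       78.54076624, -3.25894106]), 'joint_velocities': array([ 0.0692446 , -0.08938499,  0.02482008, -0.0392469 , -0.08720559,
        0.01996249,  0.05901939]), 'effort': array([-1.91778163e-04, -4.91289461e+01, -4.03922852e-01, -3.12528849e+01,
       -6.40218286e-02,  4.39026486e-02,  1.86454999e-04]), 'tool_pos': array([ 0.21520131, -0.6127542 ,  0.22145767]), 'tool_rot': array([ 1.79994217e+02,  1.09797590e-01, -7.06407029e+01]), 'force': array([ 0.16163926, -0.21745278,  0.45868547]), 'wrist_torque': array([ 0.03971814,  0.00426338, -0.00060253]), 'grip_width': 0.08683074199682747} 0.0187
scene {'fx': 423.7261994681264, 'fy': 423.7261994681264, 'cx': 249.04858587307356, 'cy': 185.27304956454182, 'k1': -0.15160562248550766, 'position': array([0.01819978, 0.69922342, 0.69724977]), 'rotation': array([  54.56354527,   -0.77191311, -146.37494896])}
side {'fx': 398.2772870517819, 'fy': 398.2772870517819, 'cx': 260.0457615944661, 'cy': 185.70053200584076, 'k1': 0.012709257276179983, 'position': array([1.25424218, 0.07850383, 0.89230668]), 'rotation': array([43.92387014, -0.85784514, 98.23729678])}
wrist {'fx': 322.9801593307167, 'fy': 322.9801593307167, 'cx': 258.0281989990633, 'cy': 192.4108529274343, 'k1': -0.07682331525613831, 'position': array([ 0.27922493, -0.59009916,  0.38344063]), 'rotation': array([-14.46332681,   0.08352918, -70.62703841])}
```

View pics/scene0.png

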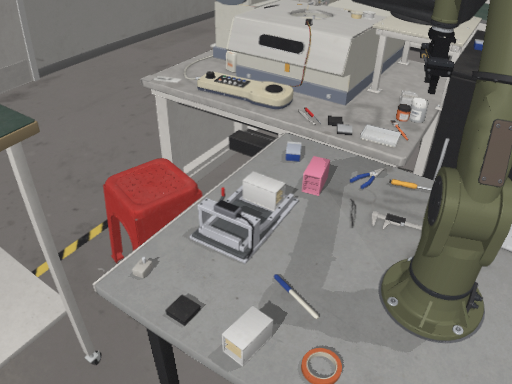

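View pics/side0.png

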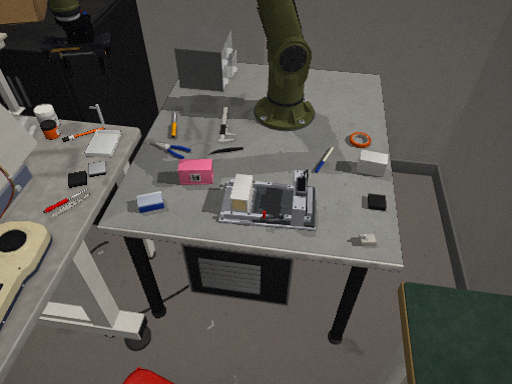

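View pics/wrist0.png

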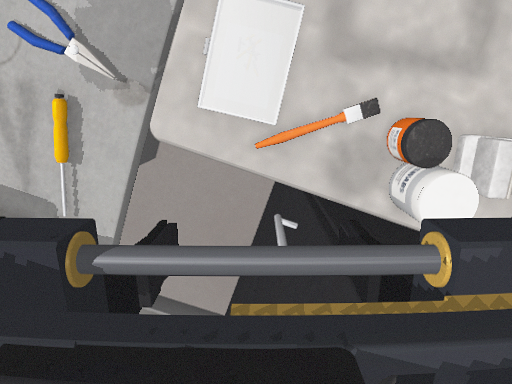

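The scene picture shows the station around (245,215) with the magazine (pale box) at (263,190). In the side picture it is at (268,205), with the feed direction to the right. The pink decoy, at (196,172), stays put. Next I'll enlarge both views.

```bash
cat > h.py <<'E'
import numpy as np, cv2
from scipy.spatial.transform import Rotation as R
from scipy.optimize import least_squares
from cell import env
def Rot(rpy): return R.from_euler('xyz',rpy,degrees=True).as_matrix()
def cal(c): return (np.array([[c['fx'],0,c['cx']],[0,c['fy'],c['cy']],[0,0,1]]),np.array([c['k1'],0,0,0,0.]))
def proj(c,P):
    P=np.atleast_2d(P).astype(float); K,d=cal(c)
    q=(P-c['position'])@Rot(c['rotation'])*np.array([1,-1,-1])
    return cv2.projectPoints(q,np.zeros(3),np.zeros(3),K,d)[0][:,0]
def ray(c,uv):
    K,d=cal(c); s=cv2.undistortPoints(np.array(uv,float).reshape(-1,1,2),K,d)[:,0]
    return np.c_[s[:,0],-s[:,1],-np.ones(len(s))]@Rot(c['rotation']).T
def atz(c,uv,z):
    r=ray(c,uv); p=c['position']; return p+r*((np.reshape(z,-1)-p[2])/r[:,2])[:,None]
def crop(c,x0,y0,x1,y1,s,name):
    cv2.imwrite(name,cv2.resize(c['pixels'][y0:y1,x0:x1,::-1],None,fx=s,fy=s,interpolation=cv2.INTER_CUBIC))
def st2w(st,P): # st=(x,y,yaw rad)
    P=np.atleast_2d(P).astype(float); c,s=np.cos(st[2]),np.sin(st[2])
    return np.c_[st[0]+c*P[:,0]-s*P[:,1],st[1]+s*P[:,0]+c*P[:,1],P[:,2]]
E
python3 - <<'E'
from h import *
c=env.read_camera("scene");crop(c,180,165,310,260,6,"pics/sc1.png")
c=env.read_camera("side");crop(c,210,160,325,235,6,"pics/si1.png")
E
```

```text
(no output)
```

View pics/sc1.png

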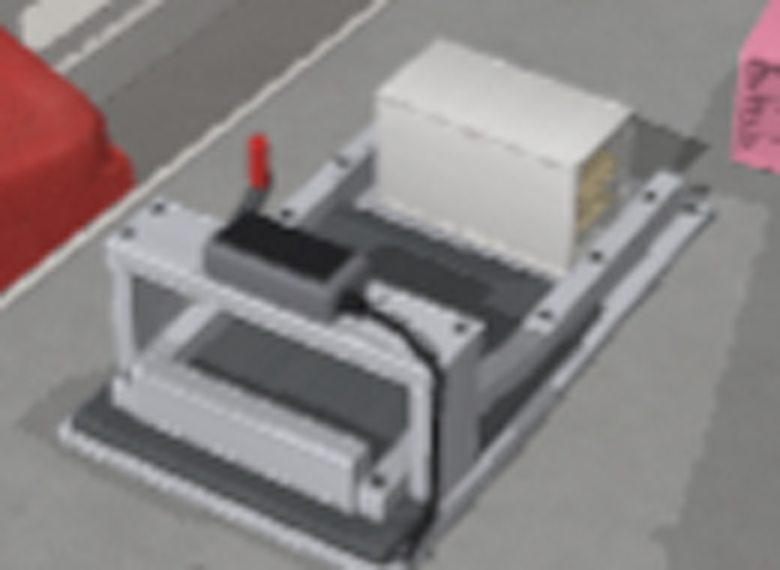

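View pics/si1.png

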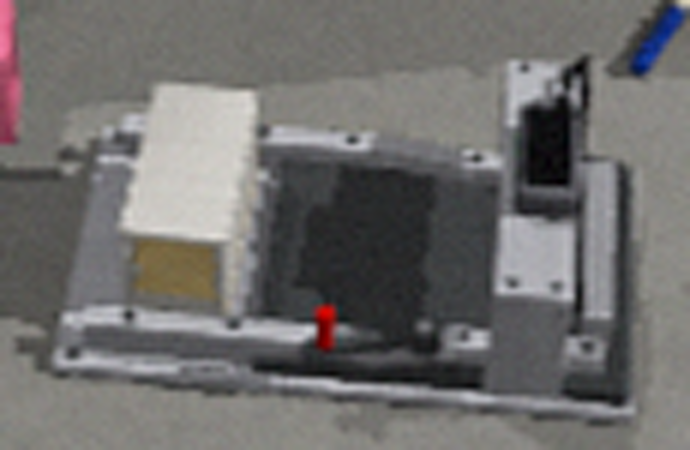

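```bash
cat > fit.py <<'E'
from h import *
sc=env.read_camera("scene");si=env.read_camera("side")
def cu(o,p,s=6): p=np.array(p,float); return (p+.5)/s-.5+np.array(o)
A=(180,165);B=(210,160)
# station features
obs=[(sc,A,(107,240),(.145,-.075,.082)),(sc,A,(160,203),(.109,-.075,.082)),(sc,A,(485,325),(.109,.075,.082)),(sc,A,(432,370),(.145,.075,.082)),
(si,B,(497,291),(.109,-.075,.082)),(si,B,(575,298),(.145,-.075,.082)),(si,B,(508,62),(.109,.075,.082)),
(sc,A,(62,432),(.180,-.08,0.004)),(sc,A,(400,565),(.18,.08,0.004)),(si,B,(632,412),(.18,-.08,0.004)),(si,B,(55,370),(-.095,-.08,.004)),(sc,A,(712,210),(-.095,.08,.004))]
def res(p,full=False):
    r=[ (proj(c,st2w(p,P))[0]-cu(o,uv)) for c,o,uv,P in obs]
    return np.array(r) if full else np.ravel(r)
s=least_squares(res,[.65,-.1,1.5],loss='soft_l1'); st=s.x
print("station",st,np.degrees(st[2])); print(np.round(res(st,True),1))
mo=[(sc,A,(378,95),(0,-.05,.070)),]
mc=[(sc,A,(378,95),(.025,-.05)),(sc,A,(437,40),(-.025,-.05)),(sc,A,(635,106),(-.025,.05)),(sc,A,(577,165),(.025,.05)),
(si,B,(155,85),(-.025,.05)),(si,B,(258,92),(.025,.05)),(si,B,(238,245),(.025,-.05)),(si,B,(121,235),(-.025,-.05))]
def mres(p): # mag pose in station
    out=[]
    for c,o,uv,(a,b) in mc:
        cc,ss=np.cos(p[2]),np.sin(p[2]); P=(p[0]+cc*a-ss*b,p[1]+ss*a+cc*b,.07)
        out.append(proj(c,st2w(st,P))[0]-cu(o,uv))
    return np.ravel(out)
m=least_squares(mres,[-.04,0,0],loss='soft_l1'); print("mag in st",m.x,"gap to step",-(m.x[0]+.025));print(np.round(mres(m.x).reshape(-1,2),1))
# knob: top/bottom
def tri(a,b):
    ra=ray(sc,[a])[0];rb=ray(si,[b])[0]
    M=np.c_[ra,-rb]; t=np.linalg.lstsq(M,si['position']-sc['position'],rcond=None)[0]
    pa=sc['position']+ra*t[0];pb=si['position']+rb*t[1];return (pa+pb)/2,np.linalg.norm(pa-pb)
for a,b in [((258,135),(325,308)),((258,187),(325,349))]:
    P,e=tri(cu(A,a),cu(B,b)); d=P-np.array([st[0],st[1],0]);c_,s_=np.cos(st[2]),np.sin(st[2])
    l=np.array([c_*d[0]+s_*d[1],-s_*d[0]+c_*d[1],P[2]]); print("knob",l,e,"r",np.hypot(l[0]-.08,l[1]+.065),"ang",np.arctan2(-(l[0]-.08),l[1]+.065))
np.save("st.npy",st)
E
python3 fit.py
```

```text
station [ 0.47865536 -0.03809277  1.6234449 ] 93.01654122452344
[[-0.2  0.4]
 [-0.2 -1.3]
 [-0.  -0.6]
 [ 0.8  0.8]
 [-0.6 -0.4]
 [-0.2 -0.5]
 [-0.6 -0.6]
 [-1.   0.8]
 [-0.4  3.9]
 [ 0.1  1. ]
 [-0.7  0.1]
 [-0.2  0. ]]
mag in st [-0.03686409  0.00224447 -0.01025768] gap to step 0.011864090196452355
[[-0.7 -0.2]
 [-0.6 -0.1]
 [-0.4  0.4]
 [ 0.1  0.3]
 [-0.1 -0.5]
 [-0.4 -0.3]
 [-1.2 -0.7]
 [ 0.4 -0.6]]
knob [ 0.03361381 -0.07837245  0.06410676] 0.0012226117982349774 r 0.04827526657064156 ang 1.8514711259065677
knob [ 0.03407128 -0.07914021  0.03617317] 0.0018302485080052683 r 0.04805614118576258 ang 1.8694603373413408
```

```bash
cat > g.py <<'E'
# usage: g.py x y z(mm, station) [yawoff deg] [tilt deg] : shift/rotvec from measured pose
import sys
from h import *
st=np.load("st.npy"); a=[float(v) for v in sys.argv[1:]]+[0,0]
o=env.get_obs(); p=o['tool_pos']; Rn=Rot(o['tool_rot'])
w0=np.array([st[0],st[1],0]);S=R.from_euler('z',st[2]).as_matrix()
ls=S.T@(p-w0)
if len(a)>=5:
    T=w0+S@(np.array(a[:3])/1000)
    yaw=np.degrees(st[2])-90+a[3]
    # tool: x=station -y, y=-feed, z down; tilt>0: body leans back (-feed)
    Rt=Rot([180,0,yaw])@R.from_euler('x',a[4],degrees=True).as_matrix()
    print("shift",np.round(Rn.T@(T-p),4),"rot",np.round(R.from_matrix(Rn.T@Rt).as_rotvec(),3))
    Rr=Rt
Rs=R.from_matrix(S.T@Rn)
print("t",round(o['time_s'],2),"st pos mm",np.round(ls*1000,1),"rpy",np.round(o['tool_rot'],1),"F_st",np.round(S.T@o['force'],1),"w",round(o['grip_width'],4))
E
python3 g.py -105 0 150 0 0
```

```text
shift [-0.3545 -0.4095  0.0724] rot [-0.     0.    -1.286]
t 0.35 st pos mm [-560.4  293.2  222.3] rpy [180.    0.  -70.6] F_st [-0.1 -0.6 -0.3] w 0.0874
```

send_rows --steps '[[[-0.028,-0.033,0],[0,0,-0.1],0.06],[[-0.056,-0.066,0],[0,0,-0.2],0.06],[[-0.084,-0.099,0],[0,0,-0.3],0.06],[[-0.112,-0.132,0],[0,0,-0.4],0.06],[[-0.136,-0.16,0],[0,0,-0.5],0.06]]'

```text
time_s: 0.77
tool_pos: [0.3212, -0.4316, 0.2227]
tool_rot: [180.0, -0.0, -41.7]
force: [0.6, -0.5, 1.0]
grip_width: 0.0635
```

```bash
python3 g.py -105 0 150 0 0
```

```text
shift [-0.0705 -0.3239  0.0725] rot [ 0.    -0.    -0.781]
t 0.77 st pos mm [-384.7  178.   222.7] rpy [180.   -0.  -41.7] F_st [-0.5 -0.6  1. ] w 0.0635
```

send_rows --steps '[[[-0.007,-0.034,0],[0,0,-0.11],0.06],[[-0.014,-0.068,0],[0,0,-0.22],0.06],[[-0.021,-0.102,0],[0,0,-0.33],0.06],[[-0.028,-0.136,0],[0,0,-0.44],0.06],[[-0.036,-0.17,0],[0,0,-0.55],0.06]]'

```text
time_s: 1.18
tool_pos: [0.4081, -0.2815, 0.2228]
tool_rot: [180.0, -0.0, -10.2]
force: [0.6, 0.2, 1.0]
grip_width: 0.0599
```

```bash
python3 g.py -105 0 150 0 0
```

```text
shift [ 0.0504 -0.1498  0.0727] rot [ 0.001 -0.    -0.23 ]
t 1.18 st pos mm [-239.3   83.3  222.8] rpy [180.   -0.  -10.2] F_st [ 0.1 -0.6  1. ] w 0.0599
```

send_rows --steps '[[[0.01,-0.03,0.014],[0,0,-0.05],0.06],[[0.02,-0.06,0.028],[0,0,-0.1],0.06],[[0.03,-0.09,0.042],[0,0,-0.15],0.06],[[0.04,-0.12,0.056],[0,0,-0.2],0.06],[[0.05,-0.15,0.072],[0,0,-0.23],0.06]]'

```text
time_s: 1.6
tool_pos: [0.4848, -0.1433, 0.1506]
tool_rot: [179.9, -0.1, 2.8]
force: [1.3, 0.2, 0.7]
grip_width: 0.0596
```

```bash
python3 g.py -95 0 14 0 0; python3 - <<'E'
from h import *
c=env.read_camera("wrist");cv2.imwrite("pics/w2.png",c["pixels"][:,:,::-1])
c=env.read_camera("side");crop(c,110,60,340,235,3.4,"pics/si2.png")
st=np.load("st.npy")
for uv in [(137,213),(164,207),(162,192),(138,196)]:
    P=atz(c,[uv],0.0)[0]; d=P[:2]-st[:2]; cc,s=np.cos(st[2]),np.sin(st[2]); print(uv,cc*d[0]+s*d[1],-s*d[0]+cc*d[1])
E
```

```text
shift [-0.0008 -0.0106  0.1366] rot [ 0.001 -0.001 -0.003]
t 1.6 st pos mm [-105.4   -0.6  150.6] rpy [ 1.799e+02 -1.000e-01  2.800e+00] F_st [ 0.1 -1.3  0.7] w 0.0596
(137, 213) -0.33388954756136513 -0.07042254797133678
(164, 207) -0.2624518335905037 -0.0399242006829967
(162, 192) -0.2839619790649369 0.01849320687837967
(138, 196) -0.35112572914348483 -0.005151932076270384
```

View pics/w2.png

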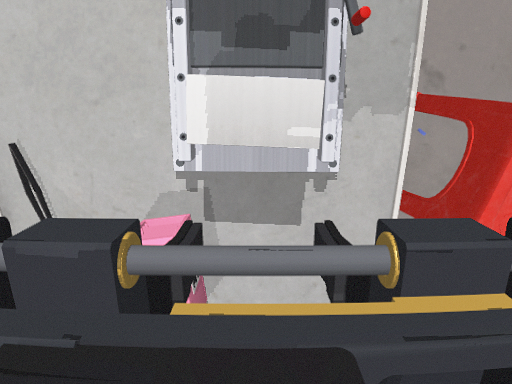

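View pics/si2.png

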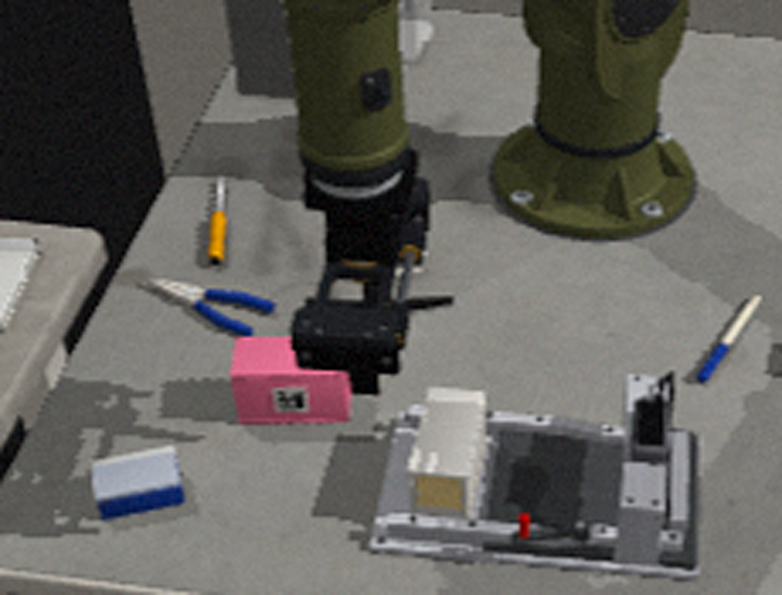

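The wrist picture shows the bay square ahead: magazine top at (255,110), guides at columns 180 and 333, knob at (362,15). The pink box is lower left, away from the fingers. I'll descend behind the magazine at x = -86.

```bash
python3 g.py -86 0 14 0 0; python3 - <<'E'
from h import *
c=env.read_camera("scene"); s=env.read_camera("side");st=np.load("st.npy")
P=atz(s,[(213,183.5)],0)[0];d=P[:2]-st[:2]; cc,q=np.cos(st[2]),np.sin(st[2]); print(cc*d[0]+q*d[1],-q*d[0]+cc*d[1])
E
```

```text
shift [-0.0004 -0.0135  0.1346] rot [-0.004  0.002  0.004]
t 1.7 st pos mm [-100.    -0.7  148.5] rpy [-1.798e+02  1.000e-01  3.200e+00] F_st [-0.2 -0.1 -0.7] w 0.0598
-0.13611443537348897 0.07052891244153123
```

send_rows --steps '[[[0,-0.02,0.02],[0,0,0],0.06],[[0,-0.02,0.055],[0,0,0],0.06],[[0,-0.02,0.09],[0,0,0],0.06],[[0,-0.02,0.12],[0,0,0],0.06],[[0,-0.02,0.134],[0,0,0],0.06]]'

```text
time_s: 2.22
tool_pos: [0.4802, -0.1261, 0.0135]
tool_rot: [-180.0, 0.2, 2.5]
force: [-0.4, -0.8, -0.8]
grip_width: 0.0601
```

```bash
python3 g.py -70 0 14 0 0
```

```text
shift [ 0.0029 -0.018  -0.0005] rot [-0.001  0.004 -0.009]
t 2.22 st pos mm [-88.    3.1  13.5] rpy [-180.     0.2    2.5] F_st [-0.8  0.5 -0.8] w 0.0601
```

send_rows --steps '[[[0.003,-0.006,0],[0,0.0,-0.005],0.06],[[0.003,-0.012,0],[0,0,-0.009],0.06],[[0.003,-0.017,0],[0,0,-0.009],0.06],[[0.003,-0.02,0],[0,0,-0.009],0.06],[[0.003,-0.022,0],[0,0,-0.009],0.06]]'

```text
time_s: 2.63
tool_pos: [0.4863, -0.1029, 0.0183]
tool_rot: [179.9, -0.2, 3.2]
force: [0.9, -2.7, 2.3]
grip_width: 0.0599
```

```bash
python3 g.py -59 0 14 0 0
```

```text
shift [-0.0042 -0.0061  0.0042] rot [ 0.002 -0.003  0.004]
t 2.63 st pos mm [-65.1  -4.2  18.3] rpy [179.9  -0.2   3.2] F_st [-2.7 -0.8  2.3] w 0.0599
```

```bash
cat > cmd.py <<'E'
from h import *
st=np.load("st.npy");w0=np.array([st[0],st[1],0]);S=R.from_euler('z',st[2]).as_matrix()
L=[((-.136,-.16,0),(0,0,-.5)),((-.036,-.17,0),(0,0,-.55)),((.05,-.15,.072),(0,0,-.23)),((0,-.02,.134),(0,0,0)),((.003,-.022,0),(0,0,-.009))]
exec(open("log.txt").read()) if __import__('os').path.exists("log.txt") else None
p=np.array([.215,-.613,.223]);Q=Rot([180,0,-70.62])
for s,r in L:
    p=p+Q@np.array(s);Q=Q@R.from_rotvec(r).as_matrix()
import sys
a=[float(v) for v in sys.argv[1:]]
print("cmd st",np.round(S.T@(p-w0)*1000,1),"rpy",np.round(R.from_matrix(Q).as_euler('xyz',degrees=True),2))
o=env.get_obs();print("meas  ",np.round(S.T@(o['tool_pos']-w0)*1000,1),np.round(o['tool_rot'],2),"t",round(o['time_s'],2),"F",np.round(S.T@o['force'],1))
if a:
    a+=[0]*(5-len(a));T=w0+S@(np.array(a[:3])/1000)
    Rt=Rot([180,0,np.degrees(st[2])-90+a[3]])@R.from_euler('x',a[4],degrees=True).as_matrix()
    print("shift",np.round(Q.T@(T-p),4),"rot",np.round(R.from_matrix(Q.T@Rt).as_rotvec(),3))
E
python3 cmd.py -59 0 14
python3 - <<'E'
from h import *
for i in range(3):
    env.read_camera("side"); o=env.get_obs(); print(o['tool_pos'],o['tool_rot'],o['force'])
s=env.read_camera("side");crop(s,200,150,325,240,6,"pics/si3.png")
E
```

```text
cmd st [-62.8  -3.2  17. ] rpy [180.     0.     3.23]
meas   [-65.1  -4.2  18.3] [ 1.7987e+02 -1.7000e-01  3.2300e+00] t 2.63 F [-2.7 -0.8  2.3]
shift [-0.0032 -0.0038  0.003 ] rot [-0.     0.     0.004]
[ 0.48627439 -0.10265837  0.01817036] [ 1.79881515e+02 -1.65421993e-01  3.23805694e+00] [ 0.73724425 -0.27657938  0.8721272 ]
[ 0.48605142 -0.10264771  0.01789422] [ 1.79913211e+02 -1.41297723e-01  3.22679735e+00] [-0.27250939 -0.71514752  0.38539713]
[ 0.48574469 -0.10265632  0.0175727 ] [ 1.79937953e+02 -1.06347104e-01  3.21338041e+00] [ 0.7520907  -1.37203629  0.93361404]
```

View pics/si3.png

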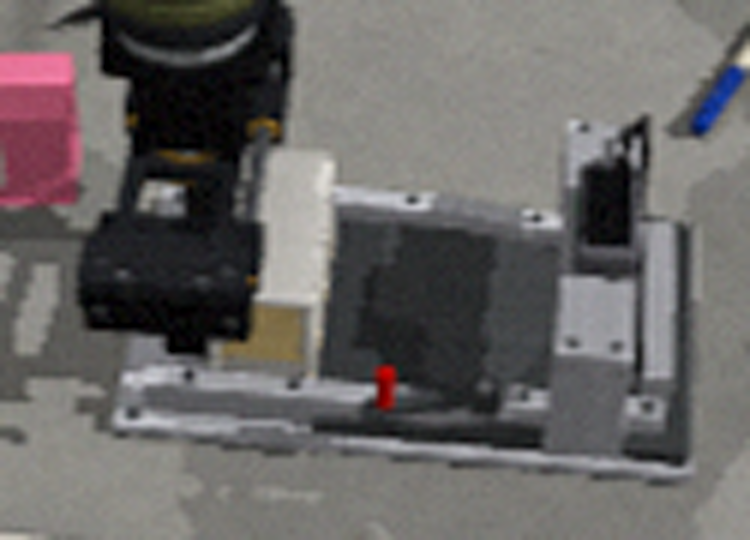

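send_rows --steps '[[[-0.001,-0.002,0.001],[0,0,0],0.06],[[-0.003,-0.003,0.002],[0,0,0],0.06],[[-0.003,-0.004,0.003],[0,0,0],0.06],[[-0.003,-0.005,0.003],[0,0,0],0.06],[[-0.003,-0.006,0.003],[0,0,0],0.06]]'

```text
time_s: 3.25
tool_pos: [0.4822, -0.0999, 0.0141]
tool_rot: [179.8, -0.1, 3.1]
force: [0.7, -10.2, 4.1]
grip_width: 0.0598
```

```bash
echo 'L+=[((-.003,-.006,.003),(0,0,0))]'>log.txt; python3 cmd.py -80 0 60;  python3 - <<'E'
from h import *
s=env.read_camera("side");crop(s,230,165,290,225,10,"pics/si4.png")
E
python3 cmd.py
```

```text
cmd st [-56.8  -0.2  14. ] rpy [180.     0.     3.23]
meas   [-61.9  -0.3  14.1] [ 1.7977e+02 -8.0000e-02  3.0600e+00] t 3.25 F [-10.2  -0.2   4.1]
shift [-0.0002  0.0232 -0.046 ] rot [-0.     0.     0.004]
cmd st [-56.8  -0.2  14. ] rpy [180.     0.     3.23]
meas   [-62.   -0.3  14.1] [ 1.7977e+02 -8.0000e-02  3.0500e+00] t 3.3 F [-8.3 -0.6  2.2]
```

View pics/si4.png

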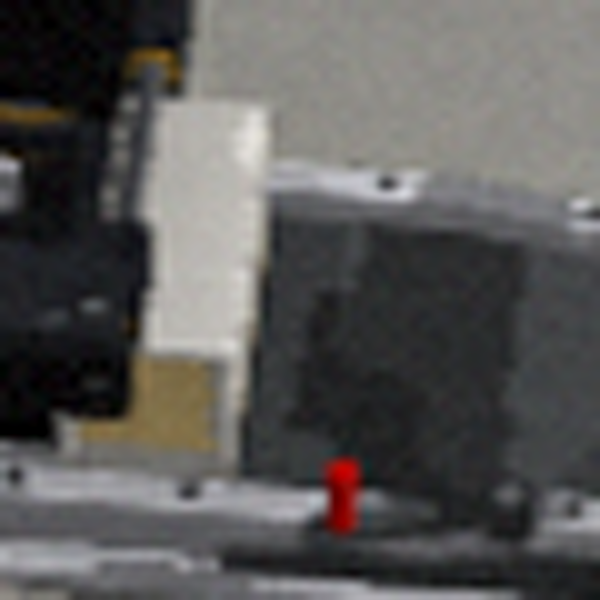

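send_rows --steps '[[[0,0.012,0],[0,0,0.004],0.06],[[0,0.02,-0.01],[0,0,0.004],0.06],[[0,0.02,-0.03],[0,0,0.004],0.06],[[0,0.02,-0.046],[0,0,0.004],0.06],[[0,0.02,-0.046],[0,0,0.004],0.06]]'

```text
time_s: 3.72
tool_pos: [0.4842, -0.1167, 0.0618]
tool_rot: [180.0, -0.2, 3.0]
force: [1.6, -0.9, 0.1]
grip_width: 0.06
```

```bash
echo 'L+=[((0,.02,-.046),(0,0,.004))]'>>log.txt; python3 cmd.py -62 0 60
```

```text
cmd st [-76.8  -0.2  60. ] rpy [180.     0.     3.01]
meas   [-78.8  -1.4  61.8] [179.97  -0.18   2.97] t 3.72 F [-1.  -1.6  0.1]
shift [-0.0002 -0.0148 -0.    ] rot [-0.  0. -0.]
```

Next the slow tipping push along the arc.

send_rows --steps '[[[0,-0.006,0],[0,0,0],0.06],[[0,-0.012,0],[0,0,0],0.06],[[0,-0.016,-0.002],[0,0,0],0.06],[[0,-0.019,-0.004],[0,0,0],0.06],[[0,-0.022,-0.006],[0,0,0],0.06]]'

```text
time_s: 4.13
tool_pos: [0.4806, -0.0943, 0.0649]
tool_rot: [-180.0, 0.1, 3.0]
force: [-0.8, -0.5, -0.3]
grip_width: 0.0597
```

```bash
echo 'L+=[((0,-.022,-.006),(0,0,0))]'>>log.txt; python3 cmd.py -49.5 0 69.5;  python3 - <<'E'
from h import *
s=env.read_camera("side");crop(s,200,150,325,240,6,"pics/si5.png")
E
```

```text
cmd st [-54.8  -0.2  66. ] rpy [180.     0.     3.01]
meas   [-56.2   1.   64.9] [-1.7999e+02  1.2000e-01  3.0100e+00] t 4.13 F [-0.4  0.9 -0.3]
shift [-0.0002 -0.0053 -0.0035] rot [-0.  0. -0.]
```

View pics/si5.png

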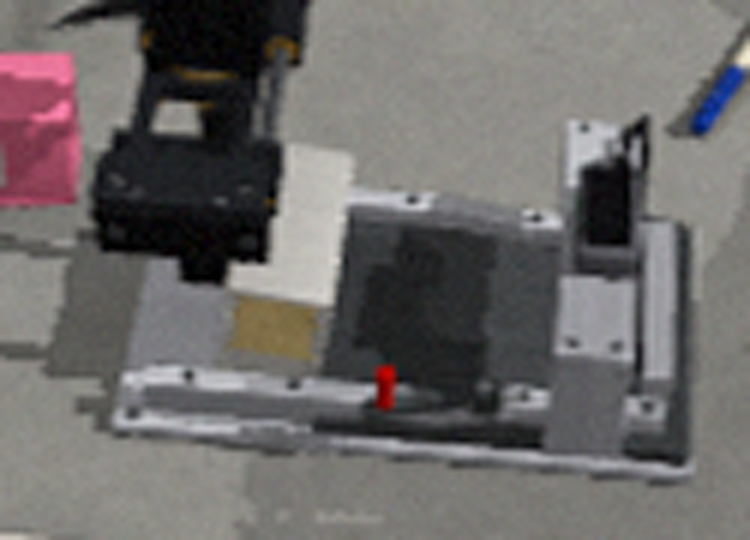

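It is tipping about the step as planned, so I'll continue along the arc.

send_rows --steps '[[[0,-0.003,-0.002],[0,0,0],0.06],[[0,-0.007,-0.005],[0,0,0],0.06],[[0,-0.011,-0.0065],[0,0,0],0.06],[[0,-0.015,-0.008],[0,0,0],0.06],[[0,-0.019,-0.009],[0,0,0],0.06]]'

```text
time_s: 4.6
tool_pos: [0.4812, -0.0759, 0.0754]
tool_rot: [179.9, -0.1, 3.0]
force: [-0.1, -2.9, 4.8]
grip_width: 0.0601
```

send_rows --steps '[[[0,-0.004,-0.001],[0,0,0],0.06],[[0,-0.008,-0.0015],[0,0,0],0.06],[[0,-0.012,-0.002],[0,0,0],0.06],[[0,-0.016,-0.002],[0,0,0],0.06],[[0,-0.02,-0.002],[0,0,0],0.06]]'

```text
time_s: 5.02
tool_pos: [0.4802, -0.0547, 0.077]
tool_rot: [-180.0, -0.1, 3.0]
force: [0.2, -0.0, 1.7]
grip_width: 0.0602
```

```bash
echo 'L+=[((0,-.019,-.009),(0,0,0)),((0,-.02,-.002),(0,0,0))]'>>log.txt; python3 cmd.py -49.5 0 69.5;  python3 - <<'E'
from h import *
s=env.read_camera("side");crop(s,200,150,325,240,6,"pics/si6.png")
E
```

```text
cmd st [-15.8  -0.2  77. ] rpy [180.     0.     3.01]
meas   [-16.7  -0.7  77. ] [-1.7998e+02 -9.0000e-02  3.0000e+00] t 5.02 F [-0.  -0.2  1.7]
shift [-0.0002  0.0337  0.0075] rot [-0.  0. -0.]
```

View pics/si6.png

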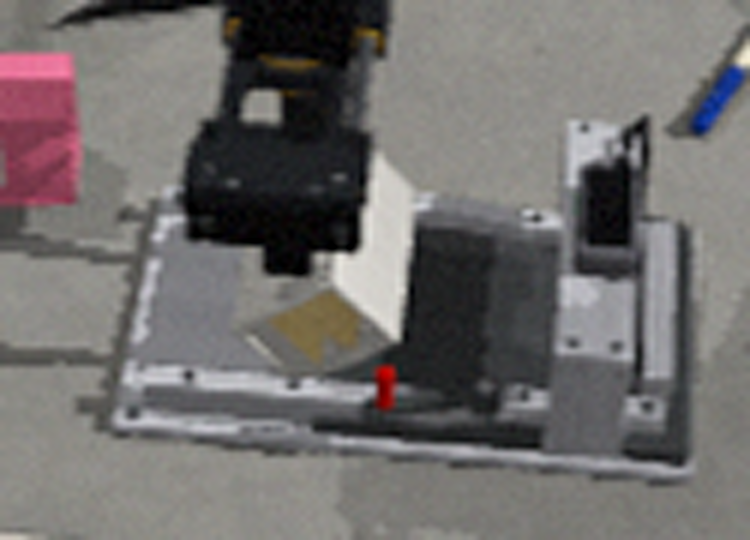

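send_rows --steps '[[[0,-0.002,0],[0,0,0],0.06],[[0,-0.004,0],[0,0,0],0.06],[[0,-0.006,0],[0,0,0],0.06],[[0,-0.008,0.0],[0,0,0],0.06],[[0,-0.01,0.0],[0,0,0],0.06]]'

```text
time_s: 5.48
tool_pos: [0.4788, -0.0455, 0.0763]
tool_rot: [-180.0, 0.0, 3.0]
force: [-0.4, 0.1, 1.5]
grip_width: 0.06
```

```bash
echo 'L+=[((0,-.01,-.0),(0,0,0))]'>>log.txt; python3 cmd.py -49.5 0 69.5;  python3 - <<'E'
from h import *
s=env.read_camera("side");crop(s,200,150,325,240,6,"pics/si7.png")
E
```

```text
cmd st [-5.8 -0.2 77. ] rpy [180.     0.     3.01]
meas   [-7.4  0.2 76.3] [-1.7999e+02  3.0000e-02  2.9700e+00] t 5.48 F [0.1 0.4 1.5]
shift [-0.0002  0.0437  0.0075] rot [-0.  0. -0.]
```

View pics/si7.png

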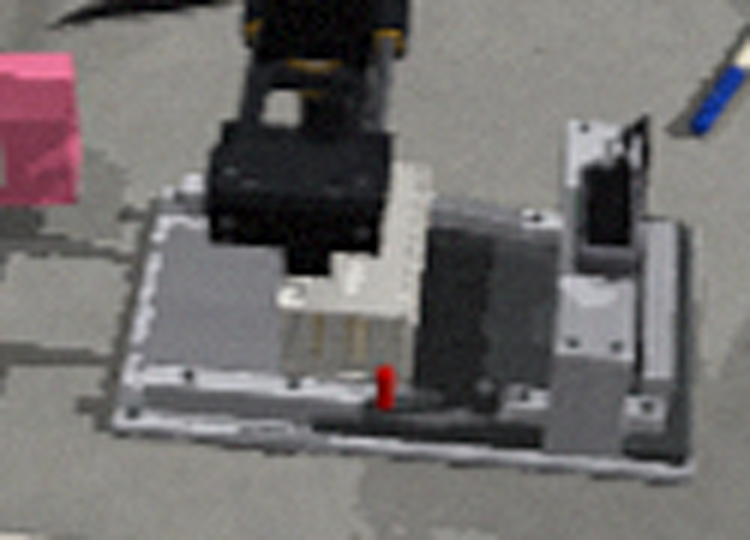

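It has fallen flat with the plate up. I'll back off behind it and lower the fingers, leaning the body back about 6°.

```bash
python3 cmd.py -36 0 40 0 6
```

```text
cmd st [-5.8 -0.2 77. ] rpy [180.     0.     3.01]
meas   [-6.9  0.1 76.4] [-1.7998e+02  1.0000e-02  3.0000e+00] t 5.53 F [ 0.9 -0.9  0.3]
shift [-0.0002  0.0302  0.037 ] rot [ 0.105 -0.    -0.   ]
```

send_rows --steps '[[[0,0.02,0],[0.02,0,0],0.06],[[0,0.034,0],[0.05,0,0],0.06],[[0,0.034,0.012],[0.08,0,0],0.06],[[0,0.034,0.03],[0.105,0,0],0.06],[[0,0.034,0.037],[0.105,0,0],0.06]]'

```text
time_s: 5.95
tool_pos: [0.4795, -0.0813, 0.0377]
tool_rot: [-173.9, 0.1, 2.8]
force: [-0.8, 0.8, 0.3]
grip_width: 0.0603
```

```bash
echo 'L+=[((0,.034,.037),(.105,0,0))]'>>log.txt; python3 cmd.py -5 0 40 0 6;  python3 - <<'E'
from h import *
s=env.read_camera("side");crop(s,200,150,325,240,6,"pics/si8.png")
s=env.read_camera("wrist");cv2.imwrite("pics/w8.png",s["pixels"][:,:,::-1])
E
```

```text
cmd st [-39.8  -0.2  40. ] rpy [-173.98    0.      3.01]
meas   [-43.2   1.4  37.7] [-1.7392e+02  1.4000e-01  2.7900e+00] t 5.95 F [0.8 0.8 0.3]
shift [-0.0002 -0.0346  0.0036] rot [-0. -0. -0.]
```

View pics/si8.png

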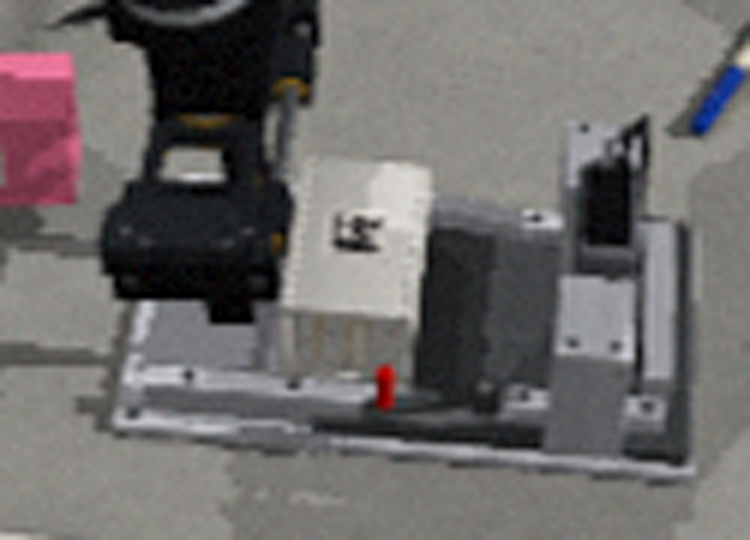

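View pics/w8.png

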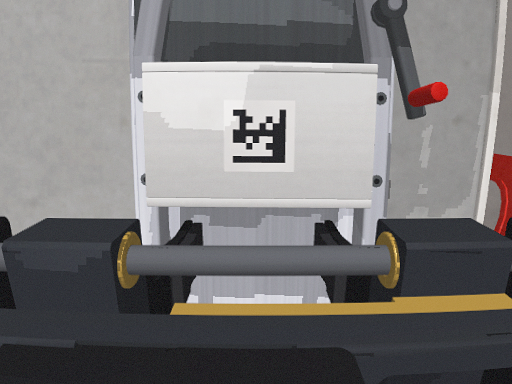

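Plate up and centred at (260,135) in the wrist view. I'll push square.

send_rows --steps '[[[0,-0.008,0.0008],[0,0,0],0.06],[[0,-0.016,0.0017],[0,0,0],0.06],[[0,-0.023,0.0024],[0,0,0],0.06],[[0,-0.029,0.003],[0,0,0],0.06],[[0,-0.035,0.0036],[0,0,0],0.06]]'

```text
time_s: 6.47
tool_pos: [0.4793, -0.0437, 0.0402]
tool_rot: [-174.1, -0.1, 3.1]
force: [-0.2, -2.5, 0.6]
grip_width: 0.0597
```

send_rows --steps '[[[0,-0.006,0.0006],[0,0,0],0.06],[[0,-0.012,0.0012],[0,0,0],0.06],[[0,-0.018,0.0018],[0,0,0],0.06],[[0,-0.024,0.0024],[0,0,0],0.06],[[0,-0.03,0.003],[0,0,0],0.06]]'

```text
time_s: 6.88
tool_pos: [0.4783, -0.0146, 0.0401]
tool_rot: [-174.0, -0.1, 2.9]
force: [1.2, -3.0, 0.5]
grip_width: 0.0602
```

```bash
echo 'L+=[((0,-.035,.0036),(0,0,0)),((0,-.03,.003),(0,0,0))]'>>log.txt; python3 cmd.py 45 0 40 0 6;  python3 - <<'E'
from h import *
s=env.read_camera("side");crop(s,200,150,325,240,6,"pics/si9.png")
s=env.read_camera("wrist");cv2.imwrite("pics/w9.png",s["pixels"][:,:,::-1])
E
```

```text
cmd st [25.5 -0.3 40.2] rpy [-173.98    0.      3.01]
meas   [23.5 -0.9 40.1] [-1.7405e+02 -1.1000e-01  2.9400e+00] t 6.88 F [-3.  -1.1  0.5]
shift [-0.0003 -0.0193  0.0023] rot [-0. -0. -0.]
```

View pics/si9.png

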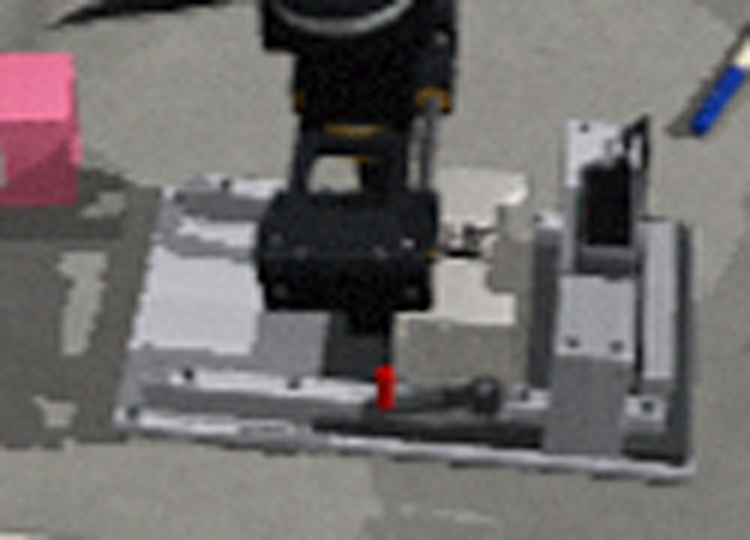

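View pics/w9.png

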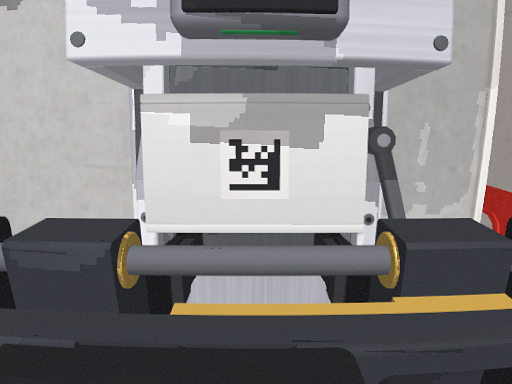

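send_rows --steps '[[[0,-0.005,0.0005],[0,0,0],0.06],[[0,-0.01,0.001],[0,0,0],0.06],[[0,-0.015,0.0015],[0,0,0],0.06],[[0,-0.02,0.002],[0,0,0],0.06],[[0,-0.025,0.0025],[0,0,0],0.06]]'

```text
time_s: 7.4
tool_pos: [0.476, 0.0112, 0.0398]
tool_rot: [-174.0, 0.0, 3.0]
force: [2.3, -1.9, -0.4]
grip_width: 0.0603
```

send_rows --steps '[[[0,-0.004,0.0004],[0,0,0],0.06],[[0,-0.008,0.0008],[0,0,0],0.06],[[0,-0.012,0.0012],[0,0,0],0.06],[[0,-0.016,0.0016],[0,0,0],0.06],[[0,-0.018,0.0018],[0,0,0],0.06]]'

```text
time_s: 7.82
tool_pos: [0.4749, 0.0295, 0.0399]
tool_rot: [-174.0, 0.0, 3.0]
force: [1.5, -1.8, -0.1]
grip_width: 0.06
```

```bash
echo 'L+=[((0,-.025,.0025),(0,0,0)),((0,-.018,.0018),(0,0,0))]'>>log.txt; python3 cmd.py 78 0 40 0 6;  python3 - <<'E'
from h import *
s=env.read_camera("side");crop(s,200,150,325,240,6,"pics/si10.png")
s=env.read_camera("wrist");cv2.imwrite("pics/w10.png",s["pixels"][:,:,::-1])
E
```

```text
cmd st [68.8 -0.3 40.5] rpy [-173.98    0.      3.01]
meas   [67.7  0.1 39.9] [-1.7397e+02  2.0000e-02  3.0200e+00] t 7.82 F [-1.9 -1.4 -0.1]
shift [-0.0003 -0.0091  0.0014] rot [-0. -0. -0.]
```

View pics/si10.png

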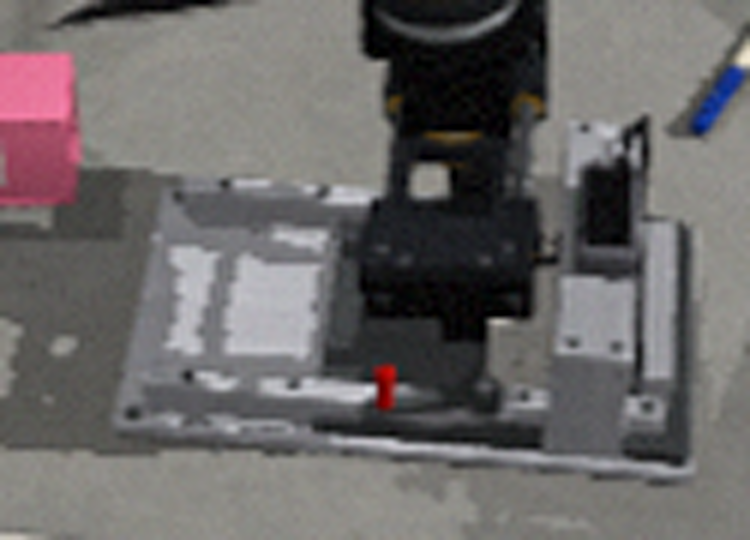

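View pics/w10.png

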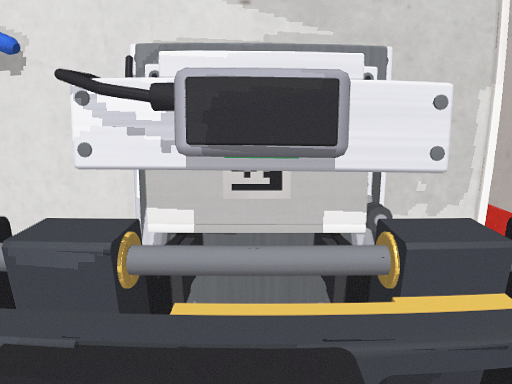

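send_rows --steps '[[[0,-0.002,0.0002],[0,0,0],0.06],[[0,-0.004,0.0004],[0,0,0],0.06],[[0,-0.006,0.0006],[0,0,0],0.06],[[0,-0.008,0.0008],[0,0,0],0.06],[[0,-0.01,0.001],[0,0,0],0.06]]'

```text
time_s: 8.33
tool_pos: [0.4742, 0.0384, 0.0399]
tool_rot: [-174.0, 0.0, 3.0]
force: [-0.3, -8.4, 3.0]
grip_width: 0.0601
```

```bash
echo 'L+=[((0,-.01,.001),(0,0,0))]'>>log.txt; python3 cmd.py 78 0 40 0 6
```

```text
cmd st [78.8 -0.3 40.5] rpy [-173.98    0.      3.01]
meas   [76.6  0.4 39.9] [-1.7404e+02  5.0000e-02  2.9900e+00] t 8.33 F [-8.4  0.8  3. ]
shift [-0.0003  0.0009  0.0004] rot [-0. -0. -0.]
```

send_rows --steps '[[[0,-0.001,0],[0,0,0],0.06],[[0,-0.002,0],[0,0,0],0.06],[[0,-0.003,0],[0,0,0],0.06],[[0,-0.003,0],[0,0,0],0.06],[[0,-0.003,0],[0,0,0],0.06]]'

```text
time_s: 8.75
tool_pos: [0.474, 0.0385, 0.04]
tool_rot: [-174.2, 0.1, 2.9]
force: [0.3, -7.5, 0.3]
grip_width: 0.0596
```

```bash
echo 'L+=[((0,-.003,0),(0,0,0))]'>>log.txt; python3 cmd.py 40 0 100 0 0;python3 - <<'E'
from h import *
s=env.read_camera("scene");crop(s,180,165,310,260,6,"pics/sc11.png")
E
```

```text
cmd st [81.8 -0.3 40.8] rpy [-173.98    0.      3.01]
meas   [76.7  0.6 40. ] [-1.7421e+02  8.0000e-02  2.8700e+00] t 8.75 F [-7.5  0.1  0.3]
shift [-0.0003  0.0354 -0.0632] rot [-0.105 -0.    -0.   ]
```

View pics/sc11.png

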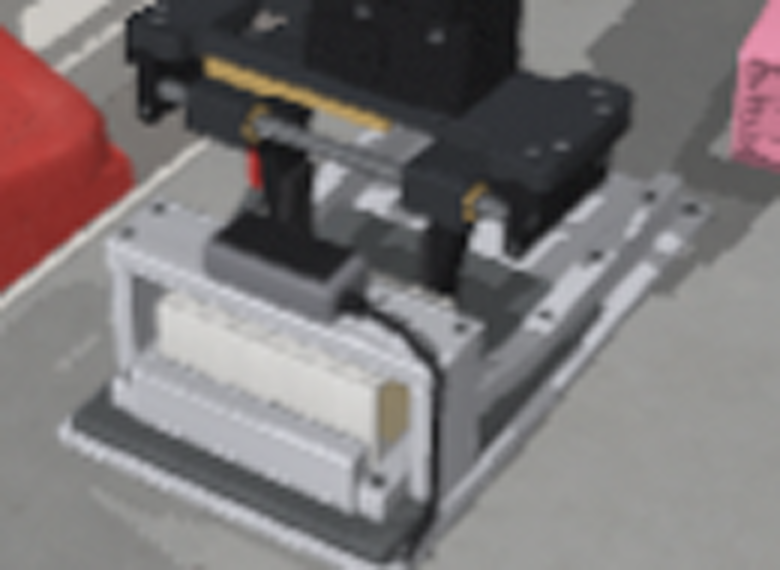

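It is home: commanding 5 mm past contact leaves the tool at x = 76.7, and in the scene view the magazine sits at (280,370) against the stop bar. Now I'll back off, rise and close the fingers.

send_rows --steps '[[[0,0.012,0],[-0.0,0,0],0.06],[[0,0.032,-0.01],[-0.05,0,0],0.04],[[0,0.042,-0.035],[-0.105,0,0],0.02],[[0,0.04,-0.06],[-0.105,0,0],0],[[0,0.038,-0.08],[-0.105,0,0],0]]'

```text
time_s: 9.22
tool_pos: [0.477, -0.0036, 0.1173]
tool_rot: [-179.9, -0.0, 3.0]
force: [1.0, -0.0, 0.5]
grip_width: 0.0411
```

```bash
echo 'L+=[((0,.038,-.08),(-.105,0,0))]'>>log.txt; python3 cmd.py 41 -105 115 85 0;python3 - <<'E'
from h import *
s=env.read_camera("wrist");cv2.imwrite("pics/w12.png",s["pixels"][:,:,::-1])
E
```

```text
cmd st [ 35.6  -0.3 116.4] rpy [180.     0.     3.01]
meas   [ 34.5  -0.2 117.3] [-1.7994e+02 -3.0000e-02  3.0300e+00] t 9.22 F [-0.1 -1.   0.5]
shift [ 0.1047 -0.0054  0.0014] rot [-0.     0.    -1.484]
```

View pics/w12.png

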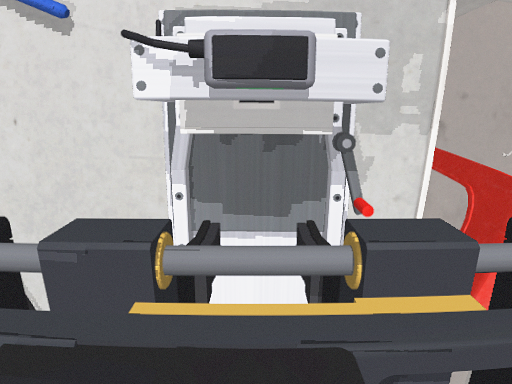

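send_rows --steps '[[[0.021,-0.001,0],[0,0,-0.12],0],[[0.042,-0.002,0],[0,0,-0.24],0],[[0.063,-0.003,0],[0,0,-0.36],0],[[0.084,-0.004,0],[0,0,-0.48],0],[[0.105,-0.005,0],[0,0,-0.6],0]]'

```text
time_s: 9.68
tool_pos: [0.5823, 0.0066, 0.1156]
tool_rot: [-179.9, -0.0, 37.7]
force: [0.7, 0.5, 0.9]
grip_width: 0.0051
```

send_rows --steps '[[[0,0,0],[0,0,-0.12],0],[[0,0,0],[0,0,-0.24],0],[[0,0,0],[0,0,-0.36],0],[[0,0,0],[0,0,-0.48],0],[[0,0,0],[0,0,-0.6],0]]'

```text
time_s: 10.1
tool_pos: [0.5813, 0.0067, 0.1155]
tool_rot: [-179.9, -0.1, 72.1]
force: [-0.1, 0.5, 0.6]
grip_width: 0.0004
```

send_rows --steps '[[[0,0,0],[0,0,-0.12],0],[[0,0,0],[0,0,-0.24],0],[[0,0,0.03],[0,0,-0.284],0],[[0,0,0.06],[0,0,-0.284],0],[[0,0,0.072],[0,0,-0.284],0]]'

```text
time_s: 10.52
tool_pos: [0.5789, 0.006, 0.0402]
tool_rot: [-179.7, -0.1, 88.0]
force: [-0.9, -0.9, -1.0]
grip_width: 0.0003
```

```bash
echo 'L+=[((.105,-.005,0),(0,0,-.6)),((0,0,0),(0,0,-.6)),((0,0,.072),(0,0,-.284))]'>>log.txt; python3 cmd.py 41 -105 43 85 0;python3 - <<'E'
from h import *
s=env.read_camera("wrist");cv2.imwrite("pics/w13.png",s["pixels"][:,:,::-1])
s=env.read_camera("side");crop(s,200,150,325,240,6,"pics/si13.png")
E
```

```text
cmd st [  40.6 -105.3   44.4] rpy [180.     0.    88.03]
meas   [  38.8 -102.4   40.2] [-1.7968e+02 -7.0000e-02  8.8000e+01] t 10.52 F [-0.9  1.  -1. ]
shift [ 0.0004 -0.0003  0.0014] rot [-0.  0.  0.]
```

View pics/si13.png

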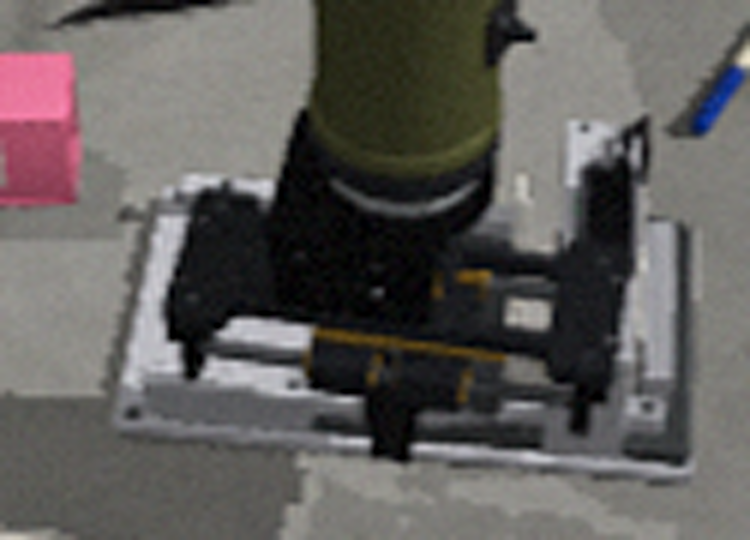

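View pics/w13.png

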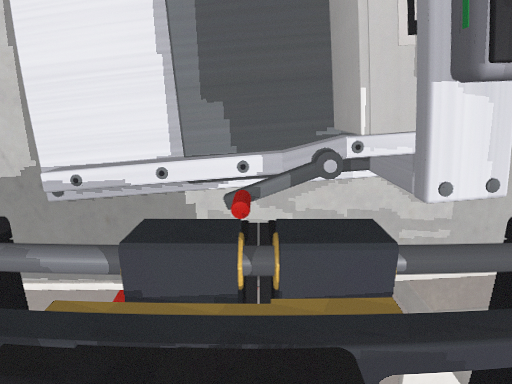

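```bash
cat > arc.py <<'E'
import io,contextlib,sys
sys.argv=sys.argv[:1]
with contextlib.redirect_stdout(io.StringIO()):
    exec(open("cmd.py").read())
phis=[[106,103,100,96,92],[87,82,77,72,67],[62,57,52,47,42],[37,32,27,22,17],[12,8,4,1,-1]]
p_,Q_=p,Q
for call in phis:
    print(call)
    for f in call:
        fr=np.radians(f);y=min(f,85);y=max(y,0);yr=np.radians(y);lead=.001
        k=np.array([.08-.048*np.sin(fr),-.065+.048*np.cos(fr)])-(.0165-lead)*np.array([np.cos(yr),np.sin(yr)])
        T=w0+S@np.array([k[0],k[1],.046]);Rt=Rot([180,0,np.degrees(st[2])-90+y])
        print("  ",np.round(p_.dot(0)+Q_.T@(T-p_),4),round(R.from_matrix(Q_.T@Rt).as_rotvec()[2],3), np.round(k*1000))
    p_,Q_=T,Rt
E
python3 arc.py
```

```text
[106, 103, 100, 96, 92]
   [-0.0091 -0.0108 -0.0016] 0.0 [ 33. -94.]
   [-0.0099 -0.0132 -0.0016] 0.0 [ 32. -91.]
   [-0.0106 -0.0156 -0.0016] 0.0 [ 31. -89.]
   [-0.0114 -0.0189 -0.0016] 0.0 [ 31. -85.]
   [-0.0119 -0.0222 -0.0016] 0.0 [ 31. -82.]
[87, 82, 77, 72, 67]
   [-0.0003 -0.0042 -0.    ] 0.0 [ 31. -78.]
   [-0.0011 -0.0084 -0.    ] 0.052 [ 30. -74.]
   [-0.002  -0.0127 -0.    ] 0.14 [ 30. -69.]
   [-0.0026 -0.017  -0.    ] 0.227 [ 30. -65.]
   [-0.0028 -0.0214 -0.    ] 0.314 [ 30. -61.]
[62, 57, 52, 47, 42]
   [-0.0012 -0.0042 -0.    ] 0.087 [ 30. -56.]
   [-0.002  -0.0086 -0.    ] 0.175 [ 31. -52.]
   [-0.0024 -0.013  -0.    ] 0.262 [ 33. -48.]
   [-0.0024 -0.0174 -0.    ] 0.349 [ 34. -44.]
   [-0.0021 -0.0217 -0.    ] 0.436 [ 36. -40.]
[37, 32, 27, 22, 17]
   [-0.0012 -0.0042 -0.    ] 0.087 [ 39. -36.]
   [-0.002  -0.0086 -0.    ] 0.175 [ 41. -33.]
   [-0.0024 -0.013  -0.    ] 0.262 [ 44. -29.]
   [-0.0024 -0.0174 -0.    ] 0.349 [ 48. -26.]
   [-0.0021 -0.0217 -0.    ] 0.436 [ 51. -24.]
[12, 8, 4, 1, -1]
   [-0.0012 -0.0042 -0.    ] 0.087 [ 55. -21.]
   [-0.0018 -0.0077 -0.    ] 0.157 [ 58. -20.]
   [-0.0023 -0.0112 -0.    ] 0.227 [ 61. -18.]
   [-0.0024 -0.0138 -0.    ] 0.279 [ 64. -17.]
   [-0.0022 -0.0155 -0.    ] 0.297 [ 65. -17.]
```

send_rows --steps '[[[-0.009,-0.004,-0.0016],[0,0,0],0],[[-0.0099,-0.01,-0.0016],[0,0,0],0],[[-0.0106,-0.014,-0.0016],[0,0,0],0],[[-0.0114,-0.018,-0.0016],[0,0,0],0],[[-0.0119,-0.022,-0.0016],[0,0,0],0]]'

```text
time_s: 11.03
tool_pos: [0.5594, -0.0055, 0.0467]
tool_rot: [179.9, 0.1, 88.0]
force: [0.6, -0.6, 0.9]
grip_width: 0.0002
```

```bash
echo 'L+=[((-.0119,-.022,-.0016),(0,0,0))]'>>log.txt; python3 cmd.py;python3 - <<'E'
from h import *
s=env.read_camera("wrist");cv2.imwrite("pics/w14.png",s["pixels"][:,:,::-1])
E
```

```text
cmd st [ 30.6 -82.3  46. ] rpy [180.     0.    88.03]
meas   [ 28.3 -82.4  46.7] [1.7987e+02 5.0000e-02 8.7980e+01] t 11.03 F [-0.6 -0.6  0.9]
```

View pics/w14.png

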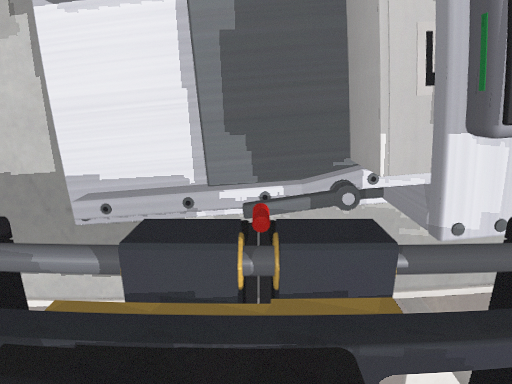

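The knob at (260,215) is centred ahead of the fingers and the bar is turning. I'll carry on along the arc.

send_rows --steps '[[[-0.0003,-0.0042,0],[0,0,0],0],[[-0.0011,-0.0084,0],[0,0,0.052],0],[[-0.002,-0.0127,0],[0,0,0.14],0],[[-0.0026,-0.017,0],[0,0,0.227],0],[[-0.0028,-0.0214,0],[0,0,0.314],0]]'

```text
time_s: 11.5
tool_pos: [0.5374, -0.0069, 0.0457]
tool_rot: [180.0, -0.0, 69.8]
force: [0.8, 0.2, -0.5]
grip_width: 0.0007
```

send_rows --steps '[[[-0.0012,-0.0042,0],[0,0,0.087],0],[[-0.002,-0.0086,0],[0,0,0.175],0],[[-0.0024,-0.013,0],[0,0,0.262],0],[[-0.0024,-0.0174,0],[0,0,0.349],0],[[-0.0021,-0.0217,0],[0,0,0.436],0]]'

```text
time_s: 11.92
tool_pos: [0.5162, -0.0014, 0.0457]
tool_rot: [180.0, -0.0, 44.8]
force: [0.5, -0.5, 0.0]
grip_width: 0.0006
```

```bash
echo 'L+=[((-.0028,-.0214,0),(0,0,.314)),((-.0021,-.0217,0),(0,0,.436))]'>>log.txt; python3 cmd.py;python3 - <<'E'
from h import *
s=env.read_camera("wrist");cv2.imwrite("pics/w15.png",s["pixels"][:,:,::-1])
E
```

```text
cmd st [ 36.3 -39.9  46. ] rpy [180.     0.    45.06]
meas   [ 34.7 -39.4  45.7] [ 1.7998e+02 -2.0000e-02  4.4800e+01] t 11.92 F [-0.5 -0.4  0. ]
```

View pics/w15.png

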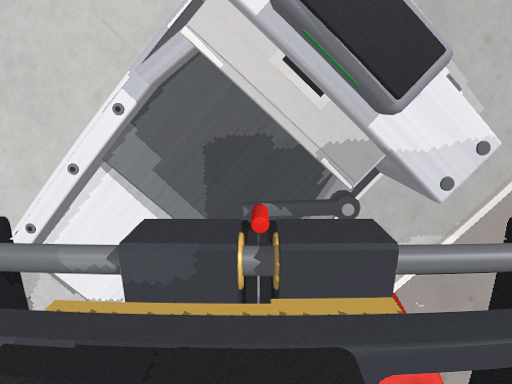

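The knob is still centred at (260,215) and the bar is about half closed. I'll continue.

send_rows --steps '[[[-0.0012,-0.0042,0],[0,0,0.087],0],[[-0.002,-0.0086,0],[0,0,0.175],0],[[-0.0024,-0.013,0],[0,0,0.262],0],[[-0.0024,-0.0174,0],[0,0,0.349],0],[[-0.0021,-0.0217,0],[0,0,0.436],0]]'

```text
time_s: 12.38
tool_pos: [0.4994, 0.0123, 0.0456]
tool_rot: [180.0, -0.0, 19.9]
force: [1.3, -0.6, 0.2]
grip_width: 0.0008
```

send_rows --steps '[[[-0.0012,-0.0042,0],[0,0,0.087],0],[[-0.0018,-0.0077,0],[0,0,0.157],0],[[-0.0023,-0.0112,0],[0,0,0.227],0],[[-0.0024,-0.0138,0],[0,0,0.279],0],[[-0.0022,-0.0155,0],[0,0,0.297],0]]'

```text
time_s: 12.8
tool_pos: [0.4918, 0.0262, 0.0456]
tool_rot: [180.0, 0.0, 3.1]
force: [0.2, -0.6, 0.7]
grip_width: 0.0003
```

```bash
echo 'L+=[((-.0021,-.0217,0),(0,0,.436)),((-.0022,-.0155,0),(0,0,.297))]'>>log.txt; python3 cmd.py;python3 - <<'E'
from h import *
s=env.read_camera("wrist");cv2.imwrite("pics/w16.png",s["pixels"][:,:,::-1])
E
```

```text
cmd st [ 65.1 -17.2  46. ] rpy [180.     0.     3.06]
meas   [ 63.6 -16.6  45.6] [1.7998e+02 3.0000e-02 3.0600e+00] t 12.8 F [-0.6 -0.1  0.7]
```

View pics/w16.png

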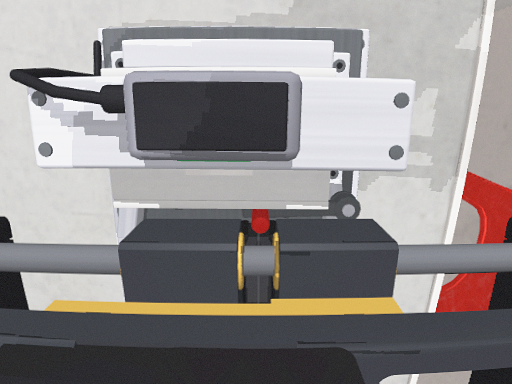

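send_rows --steps '[[[0,-0.001,0],[0,0,0],0],[[0,-0.002,0],[0,0,0],0],[[0,-0.003,0],[0,0,0],0],[[0,-0.004,0],[0,0,0],0],[[0,-0.004,0],[0,0,0],0]]'

```text
time_s: 13.27
tool_pos: [0.4919, 0.0281, 0.0455]
tool_rot: [179.9, 0.0, 3.0]
force: [-1.0, -4.8, 1.3]
grip_width: 0.0008
```

```bash
echo 'L+=[((0,-.004,0),(0,0,0))]'>>log.txt; python3 cmd.py
```

```text
cmd st [ 69.1 -17.2  46. ] rpy [180.     0.     3.06]
meas   [ 65.4 -16.7  45.5] [1.7986e+02 4.0000e-02 3.0100e+00] t 13.27 F [-4.7  1.3  1.3]
```

The force rose to 4.8 N at the end of the swing. I'll retreat and check.

send_rows --steps '[[[0,0.01,0],[0,0,0],0],[[0,0.03,0],[0,0,0],0],[[0,0.045,-0.02],[0,0,0],0],[[0,0.05,-0.06],[0,0,0],0],[[0,0.06,-0.09],[0,0,0],0]]'

```text
time_s: 13.68
tool_pos: [0.4952, -0.0296, 0.137]
tool_rot: [-179.9, -0.0, 3.1]
force: [1.3, 0.3, 0.4]
grip_width: 0.0003
```

send_rows --steps '[[[0,0.035,-0.01],[0,0,0],0],[[0,0.07,-0.02],[0,0,0],0],[[0,0.1,-0.03],[0,0,0],0],[[0,0.13,-0.03],[0,0,0],0],[[0,0.13,-0.03],[0,0,0],0]]'

```text
time_s: 14.1
tool_pos: [0.5019, -0.1677, 0.1661]
tool_rot: [179.8, -0.1, 2.5]
force: [-0.5, -1.0, -0.8]
grip_width: 0.0003
```

```bash
python3 - <<'E'
from h import *
s=env.read_camera("wrist");cv2.imwrite("pics/w17.png",s["pixels"][:,:,::-1])
s=env.read_camera("scene");crop(s,180,165,310,260,6,"pics/sc17.png")
s=env.read_camera("side");crop(s,200,150,325,240,6,"pics/si17.png")
E
```

```text
(no output)
```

View pics/w17.png

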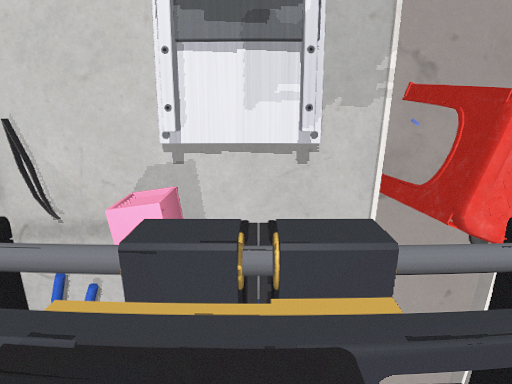

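View pics/sc17.png

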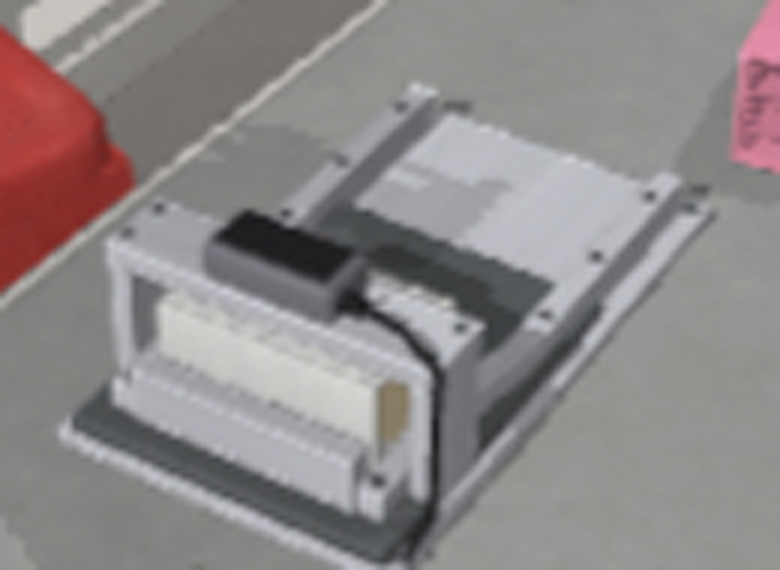

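View pics/si17.png

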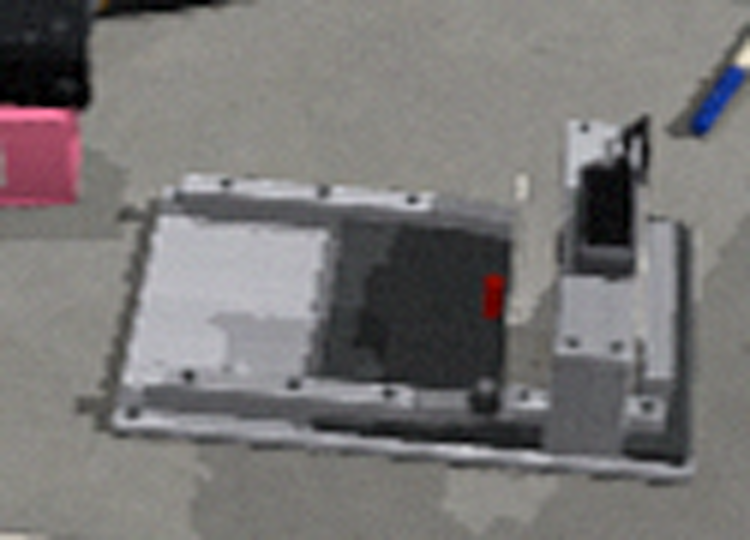

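```bash
python3 - <<'E'
from h import *
st=np.load("st.npy"); s=env.read_camera("side")
def cr(P): return np.round((proj(s,st2w(st,P))[0]-[200,150]+.5)*6-.5,0)
for f in [0,.06,.12,.2]:
    x,y=.08-.048*np.sin(f),-.065+.048*np.cos(f); print(f,cr((x,y,.062)),cr((x,y,.038)))
for d in [0,-.004]:
    print("mag rear top",d,cr((.088+d,-.05,.066)),cr((.088+d,.05,.066)))
px=s["pixels"].astype(int);m=(px[:,:,0]>150)&(px[:,:,1]<70)&(px[:,:,2]<70);ys,xs=np.nonzero(m[150:240,200:325]);print("red centroid crop",xs.mean()*6+2.5,ys.mean()*6+2.5)
im=s["pixels"][150:240,200:325,::-1]
cv2.imwrite("pics/z.png",cv2.resize(im[20:75,70:125],None,fx=10,fy=10,interpolation=cv2.INTER_CUBIC))
c=env.read_camera("scene")
for x in (.15,.145): 
  for y in (-.05,.05): print("mag front top",x,y,np.round((proj(c,st2w(st,(x,y,.066)))[0]-[180,165]+.5)*6-.5))
E
```

```text
0 [493. 279.] [490. 313.]
0.06 [487. 278.] [484. 312.]
0.12 [481. 278.] [478. 312.]
0.2 [473. 279.] [470. 313.]
mag rear top 0 [507. 327.] [517. 174.]
mag rear top -0.004 [498. 326.] [509. 173.]
red centroid crop nan nan
mag front top 0.15 -0.05 [153. 302.]
mag front top 0.15 0.05 [371. 392.]
mag front top 0.145 -0.05 [160. 296.]
mag front top 0.145 0.05 [378. 384.]<stdin>:8: RuntimeWarning: Mean of empty slice.
  ret = ret.dtype.type(ret / rcount)
```

View pics/z.png

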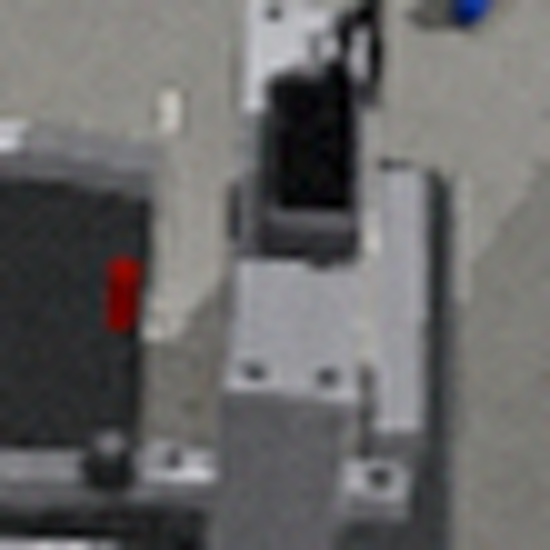

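```bash
python3 -c "
from cell import env
print(env.sign_off(), env.get_obs()['time_s'])"
```

```text
the job is handed in; nothing more can be done
the job is handed in; nothing more can be done
```

I tipped the magazine over the step, pushed it square along the ledge to the end stop, and swung the keeper closed behind it. I handed the job in at about 14 s, with the arm withdrawn and touching nothing.

Last checks:
- **Magazine home:** in the last side picture its rear corners are at about (507,323) and (517,177). A magazine that is home should show at (507,327) and (517,174), so it is home to within about 1–2 mm and square. The code plate was seen facing up before it went under the bridge.
- **Push on the stop:** the force rose to about 8 N and the tool stopped moving at x = 76.7 mm, even when commanded further.
- **Keeper closed:** the knob is at column 494 in the same picture, against 493 expected for closed, so its angle is about 0.
- **Other things:** I did not measure the steel block, blue box and chip tray again at the end, but the arm never came near them.

One check failed: an automatic search for the knob's red colour found no pixels, so I read the knob's position by eye. The pose readings also wandered by a few mm while the arm was moving, so I worked from the commanded poses.

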